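Slat held ready in the end sander's guard slot

TASK

Push the sander's open dust drawer fully home until it clicks into its detent, and then take the red-tipped wooden slat out of the rack and lower it, bare end first and upright, through the narrow slot in the sander's guard. Finish while still gripping it, holding it still with about 35 mm of it below the slot's rim and without ever touching the sanding drum inside, ready for the machine to be started; leave the other two slats in the rack.

Things in the scene. Friction and masses are not known exactly. Their poses are not given: they have to be found in the camera images.
- dust_drawer (a joint): opening of the dust drawer in m: 0 = fully home, up to 0.07 = pulled out towards -x of slot. Slides with about 1.2 N friction; from 10 to 4 mm a sprung detent resists, 4 N in all when pushed slowly but over 10 N when pushed fast, and then snaps it home at 0; stopped before that it stays 4 to 10 mm open
- drawer_handle (a point): middle of the level steel bar handle (110 mm long, 11 mm thick, parallel to y of slot, 94 mm above the table) on the blue drawer front. It lies 96 mm plus the drawer's opening in front (-x) of slot and 35 mm in front of the flat drawer front (184 mm wide, 12 to 112 mm above the table). Its x axis points in the closing direction
- slot (a point): centre of the slot's rim on the sander, 160 mm above the table and 60 mm behind the sander's front face; x from drawer front to rear, y along the slot, z up. The slot is 12 mm (x) by 32 mm (y), with upright walls from 6 to 22 mm below the rim and open space below; its black collar flares to about 20 x 40 mm at the rim
- drum: cork-coloured sanding drum (44 mm diameter, along y) inside the sander under the slot; origin at its axis in the middle. Its top is 63 mm below the slot's rim. It must not be touched
- slat_red_mid (a point): centre of the wooden slat to be taken: 10 mm thick (its x), 30 mm wide (its y), 130 mm long (its z, up), 20 to 45 g, the top 28 mm red, the rest bare wood. It stands upright and loose in one of the rack's pockets, its foot 20 mm and its top 150 mm above the table
- slat_red_foot (a point): centre of the bare lower end face of the red-tipped slat, 65 mm below its centre
- slat_white_mid (a point): centre of a like slat with a white top end, standing in the same rack; to be left there
- slat_blue_mid (a point): centre of a like slat with a blue top end, standing in the same rack; to be left there
- sander: the sander: a fixed green box 180 mm (x) by 200 mm (y) with a flat yellow guard plate on top, 154 mm above the table, and a motor at the rear (+x). Origin on the table under its middle; x from the drawer front to the rear, z up. Its place and yaw vary. Nothing on it is higher than the rim of the slot's black collar (160 mm)
- rack: fixed wooden rack 80 mm (x) by 190 mm (y), 50 mm high, origin on the table under its middle, place and yaw vary. Three pockets 16 x 36 mm, 30 mm deep, 60 mm apart in a row along y, hold the slats, whose axes start parallel to the rack's
Mind the look-alikes: they are no part of the job. Leave any black, pink or purple look-alike of the part that bears slat_red_mid alone.

How it is judged:
On the way, in this order (a step that is already met when the one before it is completed fails the run):
1. the dust drawer is pushed home and seated (value of joint dust_drawer below 0.003 m), for 0.2 s.
2. the red-tipped slat is lifted in the fingers, its foot higher than the slot's rim (z of slat_red_foot in the frame of slot above 0.001 m and contact force between slat_red and the fingers above 1 N), for 0.1 s.
At the end, for the whole second after the job is handed in: The drawer is home (within 3 mm); the red-tipped slat is gripped in the fingers (over 1 N), upright within 0.1 rad, at rest, its foot 22 to 50 mm below the slot's rim and within 8 mm of the slot's axis; the other two slats are where they were (within 30 mm) (value of joint dust_drawer below 0.003 m and z of slat_red_foot in the frame of slot between -0.05 and -0.022 m and horizontal distance between slat_red_foot and slot below 0.008 m and angle between slat_red_mid's own z axis and vertical below 0.1 rad and contact force between slat_red and the fingers above 1 N and linear speed of slat_red below 0.02 m/s and distance of each of slat_white_mid, slat_blue_mid from where it was at the start of the episode below 0.03 m); the arm keeps its last pose, push and grip.
It fails at once if the slat touches the sanding drum (contact force between slat_red and drum above 0.3 N).
It fails at once if one of the other slats is pulled out or knocked over (distance of any of slat_white_mid, slat_blue_mid from where it was at the start of the episode above 0.04 m).
It also fails if it takes over 64 s, if anything falls off the work surface, if the arm or the gripper's body presses on something with over 40 N, if the wrist force passes 120 N, or if a joint passes its speed limit or range.

ROBOT

A 6-joint arm with a two-finger parallel gripper is mounted at the origin on the work surface. World frame = base frame: x ahead of the robot, y to its left, z up, the work surface at z = 0. Lengths are in m, angles in rad, forces in N, time in s.
With the tool pointing down it reaches from about 0.25 to 0.85 m from the base axis. Payload 12.5 kg.
Tool frame: the origin (TCP) lies at the centre of the arm's flange, where the gripper is bolted on; the fingertips stand 186 mm ahead of it and the grasp point (between the pads) lies 167 mm ahead of it; z points along the fingers, y is the direction in which the jaws open and shut (so a half turn about z gives the same grasp; the last joint's range is limited). The gripper opens to 93 mm and grips with 3 to 60 N. Pads are 15 mm wide; open, the fingers measure 128 mm over their backs; the gripper's body (75 mm by 188 mm) begins 65 mm behind the grasp point.
Start: joints at [-1.413, 0.351, 1.652, -0, 1.139, -0.085], TCP at [0.132, -0.534, 0.405] pointing down, gripper open.
Joint ranges: [-2.75, 2.75], [-0.79, 2.1], [0.01, 2.65], [-1.57, 4.71], [0.07, 3.14], [-2.87, 2.87]. Speed limits (rad/s): [2.22, 2.22, 2.79, 3.14, 3.14, 3.14].

INTERFACE

Orientations are given as a unit quaternion [w, x, y, z].
In Python, from station import sensors, grab_frame, get_calibration, job_done gives the robot as it stands.
- The arm moves only by the tool send_rows, never from a script. Its argument "targets" is a list of rows, each a list of 3 entries, a list of its own where there are three numbers: the shift along the tool's x, y, z in m, then the turn, a rotation vector about the tool's x, y, z in degrees, then the closure, from 0 (fully open) to 1 (shut). In form: [[[tx, ty, tz], [wx, wy, wz], jaw], ...]. A call has 1 to 20 rows; each row shifts and turns the pose as measured when the row begins, along the tool's axes as they then stand; what a row does not reach is not made up. A row lasts 1/10 s, in which the tool goes at most 50 mm and 8.59 degrees, less where a joint would pass 70% of its speed; a pose out of reach is approached as far as the arm can. A call is refused whole if a number of a shift passes 0.05 or a number of a turn 8.59, either way. A call with a gripper value outside its range is refused whole. The fingers move at their own pace and stop on an object; "newtons" is the grip in N (left out, the last holds). Time passes only in rows, so rows that do not move let the fingers close. It gives the time, the measured TCP pose, the force and the opening at its end, in the units of the state.
- sensors.state(): the state, without advancing time (a new reading comes with each control period).
- grab_frame(name): name is "scene" or "top"; returns (picture, depth): 480x640x3 uint8, red, green, blue; 480x640 float32, m along the optical axis (not along the pixel's ray), 0 where there is no reading.
- get_calibration(name): a dict with "fov_y" (degrees; the focal length in pixels is half the picture's height over the tangent of half this angle, whatever the lens; pixels are square), "cx", "cy" (the principal point, pixels), "R" (3x3) and "t" (3): a world point X has camera coordinates R X + t. Camera axes: x right, y down, z forward; pixel columns grow to the right and rows downward; lengths in m; the calibration is good to about 2 mm. A picture is of the moment at which its call begins. get_calibration takes no time and is no camera call.
- job_done(): hands the job in, once; it reports no verdict.
The state is a dict: "time_s": time; "qpos": joint angles; "joint_vel": joint speeds; "joint_torque": joint torques, N m; "position": TCP position; "tool_rot": TCP orientation; "contact_force": force on the tool from outside, world axes, zero at the start; "wrist_torque": the same for the moment, N m; "finger_gap": finger opening in m.
Only numpy, scipy, OpenCV 4.12 (cv2) and the standard library are available. Lean on these libraries where they do the work, as an engineer would, in place of code of your own. Each camera call takes 0.05 s, during which the arm holds its last target. There are 200 camera calls.

## Working session

There is one attempt and no reset: what is moved stays moved. The work goes in short steps, Python scripts to look and compute and a tool call to move; the robot and the scene stay as the last step left them, time stands still between calls to the robot, and variables do not carry over. Pictures are saved under pics/ and viewed, about 8 in all and at most 12, crops included, and the job is handed in when it is done.

Besides the shell and the picture viewer there is one more tool, called as name(argument=value, ...) on one line, values as JSON. send_rows: Moves the arm, as the interface text tells. Its arguments: {"type":"object","properties":{"targets":{"type":"array"},"newtons":{"type":"number"}},"required":["targets"]}

```bash
mkdir -p pics
cat > h.py <<'E'
import numpy as np,cv2
from station import sensors,grab_frame,get_calibration,job_done
def cam(n):
    c=get_calibration(n);f=240/np.tan(np.radians(c["fov_y"])/2)
    return f,c["cx"],c["cy"],np.array(c["R"]),np.array(c["t"])
def ray(n,u,v,z):
    f,cx,cy,R,t=cam(n);C=-R.T@t
    d=np.stack([(np.asarray(u,float)-cx)/f,(np.asarray(v,float)-cy)/f,np.ones(np.shape(u))],-1)@R
    return C+d*((z-C[2])/d[...,2])[...,None]
def cloud(n,D):
    f,cx,cy,R,t=cam(n);v,u=np.mgrid[:480,:640]
    P=np.stack([(u-cx)/f*D,(v-cy)/f*D,D],-1)
    return (P-t)@R
def proj(n,X):
    f,cx,cy,R,t=cam(n);p=R@np.asarray(X)+t;return p[0]/p[2]*f+cx,p[1]/p[2]*f+cy
E
python3 - <<'E'
from h import *
for n in("top","scene"):
    I,D=grab_frame(n);cv2.imwrite(f"pics/{n}0.png",I[...,::-1]);np.savez(f"{n}0.npz",I=I,D=D)
    f,cx,cy,R,t=cam(n);print(n,f,cx,cy,-R.T@t,R.round(2).tolist(),get_calibration(n).keys())
print(sensors.state())
E
```

```text
top 602.8597459815953 325.0085390559071 241.15059998367352 [0.47563259 0.03322077 0.9819325 ] [[0.01, -1.0, 0.02], [-0.99, -0.01, -0.16], [0.16, -0.02, -0.99]] dict_keys(['fov_y', 'cx', 'cy', 'R', 't'])
scene 449.9577384473666 317.8456850588986 239.61649119825816 [ 0.95205973 -0.27327897  0.7406713 ] [[0.68, 0.74, -0.01], [0.6, -0.56, -0.57], [-0.42, 0.38, -0.82]] dict_keys(['fov_y', 'cx', 'cy', 'R', 't'])
{'time_s': 0.1, 'qpos': array([-1.41261893e+00,  3.51136847e-01,  1.65230858e+00,  1.36200932e-05,
        1.13906797e+00, -8.45875764e-02]), 'joint_vel': array([-0.00062593, -0.00116997, -0.00075728, -0.00018941,  0.00090603,
       -0.00050651]), 'joint_torque': array([ 1.10410827e-03, -4.98025560e+01, -2.85704219e+01,  6.99926983e-02,
        2.38965231e-02, -4.48896992e-05]), 'position': array([ 0.13222915, -0.53376084,  0.40429969]), 'tool_rot': array([-4.60285909e-04,  9.92642427e-01,  1.21081794e-01, -1.07557676e-05]), 'contact_force': array([-0.15370741, -0.38046621, -0.11340179]), 'wrist_torque': array([ 0.04933282,  0.02173619, -0.07164221]), 'finger_gap': 0.0931296964061278}
```

View pics/top0.png

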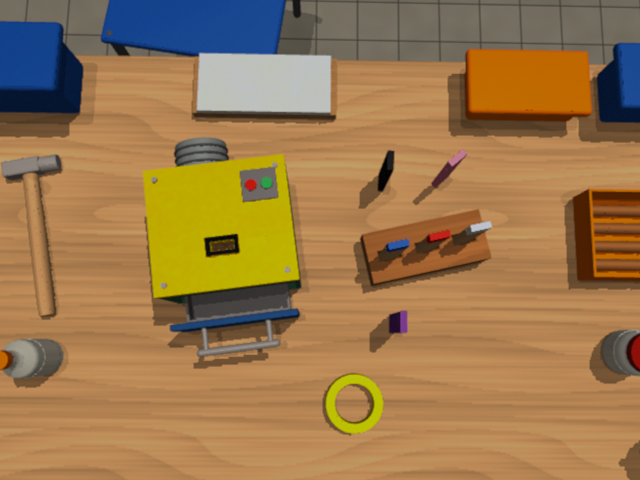

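View pics/scene0.png

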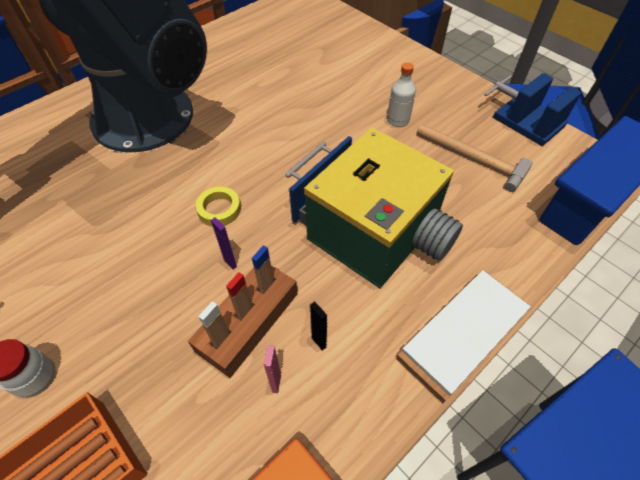

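The top view shows the sander's yellow plate around (222,225), its slot at (222,245), the handle bar at about (238,348) and the red slat top at (438,237). The black, pink and purple look-alikes stand outside the rack. Next I measure these.

```bash
cat > m.py <<'E'
from h import *
def rect(n,mask,z,largest=True):
    c,_=cv2.findContours(mask.astype(np.uint8),cv2.RETR_EXTERNAL,cv2.CHAIN_APPROX_NONE)
    c=max(c,key=cv2.contourArea)[:,0]
    P=ray(n,c[:,0],c[:,1],z)[:,:2]
    (x,y),(w,h),a=cv2.minAreaRect((P*1000).astype(np.float32))
    return np.round([x,y,w,h,a],1),np.round(cv2.boxPoints(((x,y),(w,h),a)),0).tolist()
def win(m,r0,r1,c0,c1):
    o=np.zeros(m.shape,bool);o[r0:r1,c0:c1]=m[r0:r1,c0:c1];return o
if __name__=="__main__":
    W={"top":dict(y=(140,310,130,310),slot=(228,262,198,246),s=(200,270,380,500)),"scene":dict(y=(120,250,290,460),slot=(155,185,350,385),s=(235,330,190,280))}
    for n in W:
        d=np.load(f"{n}0.npz");I=d["I"];P=cloud(n,d["D"])
        H=cv2.cvtColor(I,cv2.COLOR_RGB2HSV);h,s,v=H[...,0].astype(int),H[...,1],H[...,2]
        w=W[n];print(n,"plate",*rect(n,win((abs(h-28)<6)&(s>180)&(v>120),*w["y"]),.154))
        print("collar",*rect(n,win((v<70),*w["slot"]),.160))
        hi=P[...,2]>.145
        for k,m in dict(red=((h<6)|(h>174))&(s>150),blue=(abs(h-112)<12)&(s>120),white=(s<60)&(v>120)).items():
            m=win(m,*w["s"]);print(k,m.sum(),"all z max",np.percentile(P[m][:,2],[50,95]).round(3),*rect(n,m&hi,.150), P[m&hi].mean(0).round(4))
        if n=="top":
            m=win((s<60)&(abs(P[...,2]-.097)<.008),325,365,190,290)
            print("handle",m.sum(),P[m].mean(0),*rect(n,m,.098))
            m=win((abs(P[...,2]-.05)<.006),205,290,355,500);print("rack",*rect(n,m,.05))
            m=win((abs(P[...,2]-.112)<.006)&(abs(h-110)<15),300,340,165,305);print("front",*rect(n,m,.112))
E
python3 m.py
```

```text
top plate [628.3 165.4 180.7 201.2   8. ] [[525.0, 252.0], [553.0, 53.0], [732.0, 78.0], [704.0, 278.0]]
collar [598.3 160.8  25.3  44.5   7.2] [[583.0, 181.0], [589.0, 137.0], [614.0, 140.0], [608.0, 184.0]]
red 189 all z max [0.15  0.152] [ 616.5 -142.4   10.6   29.7   13.3] [[608.0, -129.0], [615.0, -158.0], [625.0, -156.0], [618.0, -127.0]] [ 0.6167 -0.1422  0.1499]
blue 171 all z max [0.149 0.152] [603.  -84.   10.6  29.1  14.8] [[594.0, -71.0], [602.0, -99.0], [612.0, -97.0], [604.0, -69.0]] [ 0.6022 -0.0831  0.1552]
white 156 all z max [0.15  0.152] [ 630.7 -201.     9.5   30.2   12.1] [[623.0, -187.0], [629.0, -217.0], [639.0, -215.0], [632.0, -185.0]] [ 0.6306 -0.201   0.1498]
handle 710 [0.46226325 0.14339152 0.09830898] [472.7 142.4  39.4 117.3   7.9] [[445.0, 198.0], [461.0, 82.0], [500.0, 87.0], [484.0, 203.0]]
rack [ 616.9 -143.2   80.4  190.8   13. ] [[556.0, -59.0], [599.0, -245.0], [678.0, -227.0], [635.0, -41.0]]
front [497.  145.9  10.1 182.8   8. ] [[479.0, 236.0], [505.0, 55.0], [515.0, 56.0], [489.0, 237.0]]
scene plate [693.3  76.1   0.    0.    0. ] [[693.0, 76.0], [693.0, 76.0], [693.0, 76.0], [693.0, 76.0]]
collar [598.1 162.1  24.7  46.5   8.6] [[582.0, 183.0], [589.0, 137.0], [614.0, 141.0], [607.0, 187.0]]
red 264 all z max [0.144 0.152] [ 617.8 -140.8   11.5   30.8   13.3] [[609.0, -127.0], [616.0, -157.0], [627.0, -154.0], [620.0, -125.0]] [ 0.6201 -0.142   0.1541]
blue 211 all z max [0.145 0.152] [604.9 -82.6  10.8  30.3  16.4] [[595.0, -70.0], [604.0, -99.0], [614.0, -96.0], [606.0, -67.0]] [ 0.6079 -0.0847  0.1554]
white 164 all z max [0.15  0.152] [ 630.5 -199.2   11.1   30.6   12.2] [[622.0, -185.0], [628.0, -215.0], [639.0, -213.0], [633.0, -183.0]] [ 0.6292 -0.1947  0.1499]
```

send_rows(targets=[[[0,0,0],[0,0,5.9],1],[[0.019,-0.031,0],[0,0,0],1],[[0.019,-0.031,0],[0,0,0],1],[[0.019,-0.031,0],[0,0,0],1],[[0.019,-0.031,0],[0,0,0],1],[[0.019,-0.031,0],[0,0,0],1],[[0.019,-0.031,0],[0,0,0],1],[[0.019,-0.031,0],[0,0,0],1],[[0.019,-0.031,0],[0,0,0],1],[[0.019,-0.031,0],[0,0,0],1],[[0.019,-0.031,0],[0,0,0],1],[[0.019,-0.031,0],[0,0,0],1],[[0.019,-0.031,0],[0,0,0],1],[[0.019,-0.031,0],[0,0,0],1],[[0.019,-0.031,0],[0,0,0],1],[[0.019,-0.031,0],[0,0,0],1],[[0.019,-0.031,0],[0,0,0],1],[[0.019,-0.031,0],[0,0,0],1],[[0.019,-0.031,0],[0,0,0],1],[[0,0,0],[0,0,0],1]], newtons=30)

```text
time_s: 2.1
position: [0.4023, 0.0903, 0.4031]
tool_rot: [-0.002, 0.998, 0.066, -0.0]
contact_force: [-0.8, -0.3, 0.4]
finger_gap: 0.0002
```

send_rows(targets=[[[0.008,-0.022,0.01],[0,0,0],1],[[0.008,-0.021,0.02],[0,0,0],1],[[0,0,0.04],[0,0,0],1],[[0,0,0.04],[0,0,0],1],[[0,0,0.035],[0,0,0],1],[[0,0,0],[0,0,0],1]])

```text
time_s: 2.7
position: [0.412, 0.1358, 0.2543]
tool_rot: [-0.002, 0.998, 0.067, 0.001]
contact_force: [-0.1, 0.5, -0.9]
finger_gap: 0.0006
```

```bash
cat > d.py <<'E'
from m import *
from scipy.spatial.transform import Rotation as Rt
s=sensors.state();print(s["time_s"],s["position"].round(4),s["contact_force"].round(1),s["finger_gap"])
q=s["tool_rot"];M=Rt.from_quat([*q[1:],q[0]]).as_matrix();print(M.round(4).tolist())
a=np.radians(8);ex=np.array([np.cos(a),np.sin(a)]);S=np.array([.5983,.1612])
g=s["position"]+.167*M[:,2];d=g[:2]-S;print("grasp pt in slot frame",d@ex,d@[-ex[1],ex[0]],g[2])
E
python3 d.py
```

```text
2.7 [0.412  0.1358 0.2543] [-0.1  0.5 -0.9] 0.0005506634738321308
[[0.991, 0.1336, 0.0012], [0.1336, -0.991, 0.0042], [0.0017, -0.004, -1.0]]
grasp pt in slot frame -0.18770542801692106 0.0014783987753538806 0.08727866524321223
```

send_rows(targets=[[[0.015,0,0],[0,0,0],1],[[0.01,0,0],[0,0,0],1],[[0.005,0,0],[0,0,0],1],[[0.005,0,0],[0,0,0],1],[[0.005,0,0],[0,0,0],1],[[0.005,0,0],[0,0,0],1],[[0.005,0,0],[0,0,0],1],[[0.005,0,0],[0,0,0],1],[[0.005,0,0],[0,0,0],1]])

```text
time_s: 3.6
position: [0.4741, 0.1427, 0.2591]
tool_rot: [-0.002, 0.998, 0.066, 0.0]
contact_force: [-1.5, -0.5, -0.6]
finger_gap: -0.0
```

```bash
python3 d.py
```

```text
3.6 [0.4741 0.1427 0.2591] [-1.5 -0.5 -0.6] -9.869892548788537e-06
[[0.9912, 0.1327, 0.0004], [0.1327, -0.9912, 0.004], [0.0009, -0.0039, -1.0]]
grasp pt in slot frame -0.12544561215917144 -0.00040586678315147895 0.09205177223318184
```

send_rows(targets=[[[0.003,0,0.001],[0,0,0],1],[[0.002,0,0.001],[0,0,0],1],[[0.002,0,0],[0,0,0],1],[[0.002,0,0],[0,0,0],1],[[0.002,0,0],[0,0,0],1],[[0.002,0,0],[0,0,0],1],[[0.002,0,0],[0,0,0],1],[[0.002,0,0],[0,0,0],1]])

```text
time_s: 4.4
position: [0.49, 0.145, 0.2562]
tool_rot: [-0.001, 0.998, 0.067, -0.005]
contact_force: [-18.6, -3.1, 16.5]
finger_gap: 0.0004
```

```bash
python3 d.py
```

```text
4.4 [0.49   0.145  0.2562] [-18.6  -3.1  16.5] 0.00035951351754003464
[[0.991, 0.1332, -0.0108], [0.1333, -0.9911, 0.0019], [-0.0105, -0.0034, -0.9999]]
grasp pt in slot frame -0.11124503040918966 -0.00041835973647250634 0.08922709002252083
```

send_rows(targets=[[[-0.01,0,0],[0,0,0],1],[[-0.03,0,0],[0,0,0],1],[[-0.03,0,0],[0,0,0],1],[[-0.02,0,-0.04],[0,0,0],1],[[0,0,-0.05],[0,0,0],1],[[0,0,0],[0,0,0],1]])

```text
time_s: 5.0
position: [0.3986, 0.1322, 0.3489]
tool_rot: [-0.002, 0.998, 0.067, -0.003]
contact_force: [1.0, 0.6, -0.3]
finger_gap: -0.0002
```

```bash
python3 d.py
python3 - <<'E'
from m import *
I,D=grab_frame("top");P=cloud("top",D);H=cv2.cvtColor(I,cv2.COLOR_RGB2HSV);s=H[...,1];h=H[...,0].astype(int)
m=win((s<60)&(abs(P[...,2]-.097)<.008),290,365,150,300);print(m.sum());print("handle",*rect("top",m,.098))
m=win((abs(P[...,2]-.112)<.006)&(abs(h-110)<15),280,340,155,305);print("front",*rect("top",m,.112))
cv2.imwrite("pics/top1.png",I[130:400,100:520,::-1])
I,D=grab_frame("scene");cv2.imwrite("pics/s1.png",I[...,::-1])
E
```

```text
5.0 [0.3986 0.1322 0.3489] [ 1.   0.6 -0.3] -0.00022185350219540868
[[0.9911, 0.1328, -0.0069], [0.1328, -0.9911, 0.0026], [-0.0065, -0.0035, -1.0]]
grasp pt in slot frame -0.20289989995834776 -0.00030493474446808416 0.18189299655175634
734
handle [518.4 149.5  40.1 118.2   8.2] [[490.0, 205.0], [507.0, 88.0], [547.0, 94.0], [530.0, 211.0]]
front [538.3 151.7   2.5 181.6   8. ] [[524.0, 241.0], [550.0, 62.0], [552.0, 62.0], [527.0, 242.0]]
```

View pics/top1.png

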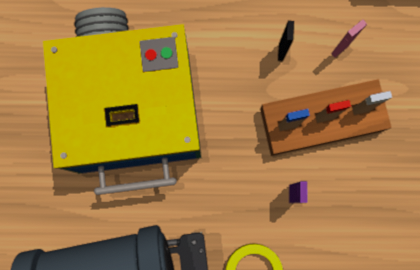

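Drawer: the handle moved 46 mm and now lies 95 mm in front of the slot, so it is home. Next I turn the tool to grip the slat across its thickness.

send_rows(targets=[[[0,0,-0.03],[0,0,-8.5],0.5],[[0,0,-0.03],[0,0,-8.5],0.3],[[0,0,0],[0,0,-8.5],0],[[0,0,0],[0,0,-8.5],0],[[0,0,0],[0,0,-8.5],0],[[0,0,0],[0,0,-8.5],0],[[0,0,0],[0,0,-8.5],0],[[0,0,0],[0,0,-8.5],0],[[0,0,0],[0,0,-8.5],0],[[0,0,0],[0,0,-8.5],0],[[0,0,0],[0,0,-8.5],0],[[0,0,0],[0,0,0],0]])

```text
time_s: 6.3
position: [0.4, 0.1317, 0.3916]
tool_rot: [-0.011, 0.626, 0.78, -0.011]
contact_force: [0.9, -0.3, 0.5]
finger_gap: 0.0907
```

```bash
cat > go.py <<'E'
import sys
from m import *
from scipy.spatial.transform import Rotation as Rt
# args: grasp point x y z, tool-x yaw deg -> shift and turn in tool axes
x,y,z,yaw=map(float,sys.argv[1:5]);s=sensors.state();q=s["tool_rot"];M=Rt.from_quat([*q[1:],q[0]]).as_matrix()
a=np.radians(yaw);T=np.array([[np.cos(a),np.sin(a),0],[np.sin(a),-np.cos(a),0],[0,0,-1]])
p=np.array([x,y,z+.167]);
print("t",s["time_s"],"pos",s["position"].round(4),"f",s["contact_force"].round(1),"gap",round(s["finger_gap"],4))
print("shift mm",((p-s["position"])@M*1000).round(1),"turn deg",np.degrees(Rt.from_matrix(M.T@T).as_rotvec()).round(2),"shift in target axes",((p-s["position"])@T*1000).round(1))
E
python3 go.py .617 -.1415 .20 103.3
```

```text
t 6.3 pos [0.4    0.1317 0.3916] f [ 0.9 -0.3  0.5] gap 0.0907
shift mm [-313.7  153.5   18.7] turn deg [-1.76 -0.25 -0.82] shift in target axes [-315.8  148.3   24.6]
```

send_rows(targets=[[[0,0,0],[-1.76,-0.25,-0.82],0],[[-0.039,0.0185,0],[0,0,0],0],[[-0.039,0.0185,0],[0,0,0],0],[[-0.039,0.0185,0],[0,0,0],0],[[-0.039,0.0185,0],[0,0,0],0],[[-0.039,0.0185,0],[0,0,0],0],[[-0.039,0.0185,0],[0,0,0],0],[[-0.039,0.0185,0],[0,0,0],0],[[-0.039,0.0185,0],[0,0,0],0],[[0,0,0],[0,0,0],0]])

```text
time_s: 7.3
position: [0.6185, -0.1538, 0.3788]
tool_rot: [-0.004, 0.638, 0.77, -0.002]
contact_force: [-0.3, 0.9, 0.4]
finger_gap: 0.093
```

```bash
python3 go.py .617 -.1415 .19 103.3
```

```text
t 7.3 pos [ 0.6185 -0.1538  0.3788] f [-0.3  0.9  0.4] gap 0.093
shift mm [12.3  1.  21.8] turn deg [-0.49 -0.18 -2.62] shift in target axes [12.3  1.3 21.8]
```

send_rows(targets=[[[0.012,0.001,0.01],[-0.49,-0.18,-2.62],0],[[0,0,0],[0,0,0],0]])

```text
time_s: 7.5
position: [0.6174, -0.1427, 0.3654]
tool_rot: [-0.002, 0.624, 0.781, -0.001]
contact_force: [0.3, -0.1, 0.0]
finger_gap: 0.093
```

```bash
python3 go.py .617 -.1415 .12 103.3
```

```text
t 7.5 pos [ 0.6174 -0.1427  0.3654] f [ 0.3 -0.1  0. ] gap 0.093
shift mm [ 1.1  0.1 78.4] turn deg [-0.16 -0.1  -0.53] shift in target axes [ 1.3 -0.1 78.4]
```

send_rows(targets=[[[0.001,0,0.015],[-0.16,-0.1,-0.53],0],[[0,0,0.02],[0,0,0],0],[[0,0,0.02],[0,0,0],0],[[0,0,0.018],[0,0,0],0],[[0,0,0],[0,0,0],0]])

```text
time_s: 8.0
position: [0.6165, -0.1405, 0.2894]
tool_rot: [-0.001, 0.627, 0.779, -0.001]
contact_force: [-0.1, -0.1, 0.4]
finger_gap: 0.0931
```

```bash
python3 go.py .617 -.1415 .12 103.3
```

```text
t 8.0 pos [ 0.6165 -0.1405  0.2894] f [-0.1 -0.1  0.4] gap 0.0931
shift mm [-1.1  0.3  2.4] turn deg [-0.11 -0.04 -0.97] shift in target axes [-1.1  0.3  2.4]
```

send_rows(targets=[[[-0.001,0,0.002],[-0.1,0,-0.97],0],[[0,0,0],[0,0,0],0.5],[[0,0,0],[0,0,0],1],[[0,0,0],[0,0,0],1],[[0,0,0],[0,0,0],1],[[0,0,0],[0,0,0],1],[[0,0,0],[0,0,0],1],[[0,0,0],[0,0,0],1],[[0,0,0],[0,0,0],1]], newtons=25)

```text
time_s: 8.9
position: [0.6174, -0.1415, 0.2914]
tool_rot: [0.002, 0.622, 0.783, 0.001]
contact_force: [-0.1, -0.3, 0.3]
finger_gap: 0.0333
```

```bash
python3 go.py .617 -.1415 .27 103.3
```

```text
t 8.9 pos [ 0.6174 -0.1415  0.2914] f [-0.1 -0.3  0.3] gap 0.0333
shift mm [  -0.2    0.2 -145.6] turn deg [ 0.22  0.09 -0.16] shift in target axes [ 1.000e-01 -4.000e-01 -1.456e+02]
```

send_rows(targets=[[[0,0,0],[0,0,0],1],[[0,0,0],[0,0,0],1],[[0,0,0],[0,0,0],1],[[0,0,0],[0,0,0],1],[[0,0,0],[0,0,0],1],[[0,0,0],[0,0,0],1]])

```text
time_s: 9.5
position: [0.6174, -0.1415, 0.2913]
tool_rot: [0.002, 0.622, 0.783, 0.001]
contact_force: [-0.8, -1.1, -0.9]
finger_gap: 0.0098
```

```bash
python3 go.py .617 -.1415 .27 103.3
```

```text
t 9.5 pos [ 0.6174 -0.1415  0.2913] f [-0.8 -1.1 -0.9] gap 0.0098
shift mm [  -0.2    0.2 -145.7] turn deg [ 0.21  0.09 -0.16] shift in target axes [ 1.000e-01 -4.000e-01 -1.457e+02]
```

send_rows(targets=[[[0,0,-0.005],[0,0,0],1],[[0,0,-0.01],[0,0,0],1],[[0,0,-0.015],[0,0,0],1],[[0,0,-0.02],[0,0,0],1],[[0,0,-0.02],[0,0,0],1],[[0,0,-0.02],[0,0,0],1],[[0,0,-0.02],[0,0,0],1],[[0,0,-0.02],[0,0,0],1],[[0,0,-0.02],[0,0,0],1],[[0,0,-0.02],[0,0,0],1],[[0,0,-0.015],[0,0,0],1],[[0,0,0],[0,0,0],1],[[0,0,0],[0,0,0],1]])

```text
time_s: 10.8
position: [0.6141, -0.1405, 0.4987]
tool_rot: [0.007, 0.622, 0.783, 0.003]
contact_force: [-0.9, 0.1, -0.9]
finger_gap: 0.0101
```

```bash
python3 go.py .5983 .1612 .30 98
```

```text
t 10.8 pos [ 0.6141 -0.1405  0.4987] f [-0.9  0.1 -0.9] gap 0.0101
shift mm [297.6  52.8  30.4] turn deg [0.77 0.36 5.14] shift in target axes [301.   26.3  31.7]
```

send_rows(targets=[[[0,0,0],[0.77,0.36,5.14],1],[[0.01,0.001,0],[0,0,0],1],[[0.02,0.002,0],[0,0,0],1],[[0.03,0.0026,0],[0,0,0],1],[[0.03,0.0026,0],[0,0,0],1],[[0.03,0.0026,0],[0,0,0],1],[[0.03,0.0026,0],[0,0,0],1],[[0.03,0.0026,0],[0,0,0],1],[[0.03,0.0026,0],[0,0,0],1],[[0.03,0.0026,0],[0,0,0],1],[[0.03,0.0026,0],[0,0,0],1],[[0.02,0.002,0],[0,0,0],1],[[0.01,0.001,0],[0,0,0],1],[[0,0,0],[0,0,0],1]])

```text
time_s: 12.2
position: [0.5914, 0.1785, 0.4901]
tool_rot: [-0.005, 0.645, 0.764, -0.003]
contact_force: [-0.3, -0.9, -0.8]
finger_gap: 0.0101
```

```bash
python3 go.py .5983 .1612 .30 98
```

```text
t 12.2 pos [0.5914 0.1785 0.4901] f [-0.3 -0.9 -0.8] gap 0.0101
shift mm [-18.3   4.1  23. ] turn deg [-0.58 -0.19  1.63] shift in target axes [-18.1   4.4  23.1]
```

Correct, then measure the slat's actual foot position relative to the slot.

send_rows(targets=[[[-0.009,0.002,0.01],[-0.58,-0.19,1.63],1],[[-0.009,0.002,0.01],[0,0,0],1],[[0,0,0],[0,0,0],1]])

```text
time_s: 12.5
position: [0.5982, 0.1593, 0.4686]
tool_rot: [-0.0, 0.655, 0.755, -0.0]
contact_force: [0.2, 0.7, 0.1]
finger_gap: 0.0096
```

```bash
python3 go.py .5983 .1612 .28 98
python3 - <<'E'
from h import *
s=sensors.state();g=s["position"][2]-.167
for n in("top","scene"):
    I,D=grab_frame(n);np.savez(f"{n}2.npz",I=I,D=D)
    u,v=proj(n,[.5983,.1612,g-.08]);print(n,u,v)
    u,v=int(u),int(v);r0,c0=max(0,v-75),max(0,u-100);cv2.imwrite(f"pics/{n}2.png",cv2.resize(I[r0:r0+150,c0:c0+200,::-1],None,fx=4,fy=4,interpolation=cv2.INTER_CUBIC));print(r0,c0)
E
```

```text
t 12.5 pos [0.5982 0.1593 0.4686] f [0.2 0.7 0.1] gap 0.0096
shift mm [ 1.8  0.4 21.6] turn deg [-0.04  0.03  0.12] shift in target axes [ 1.8  0.4 21.6]
top 213.8343020168286 237.3659761132486
162 113
scene 368.68548458738195 143.35256309906708
68 268
```

View pics/top2.png

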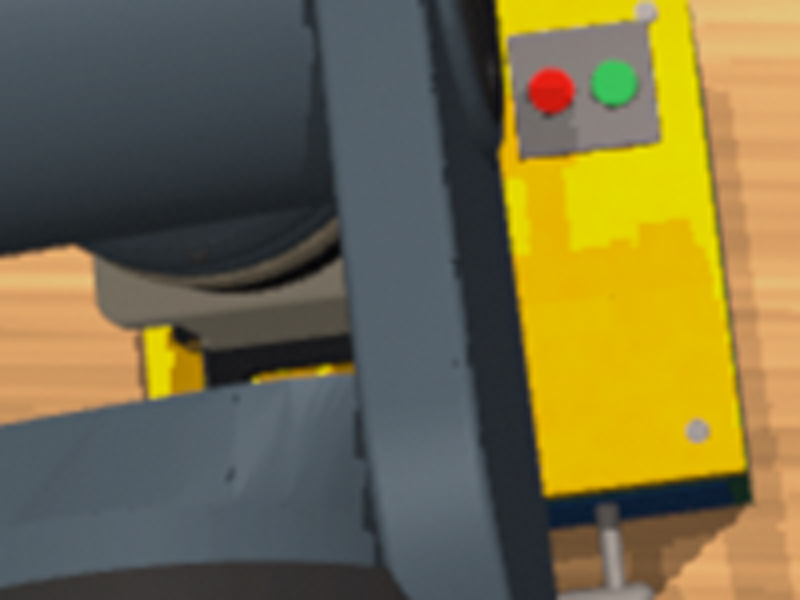

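View pics/scene2.png

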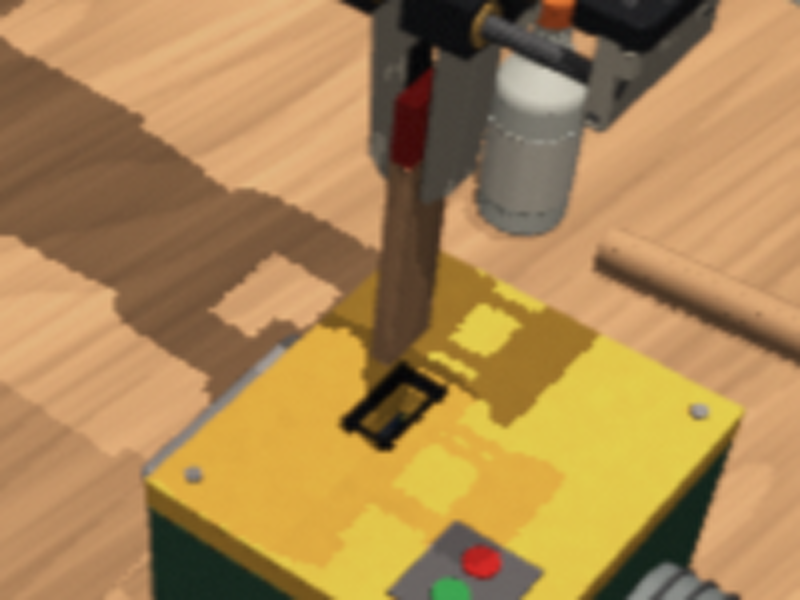

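The scene view shows the slat held upright just above the slot, with foot corners at crop (372,355), (388,360) and (430,326). The top view is blocked by the arm. Now I measure the foot from these pixels and from depth.

```bash
cat > f.py <<'E'
from h import *
import sys
tag,C=sys.argv[1],float(sys.argv[2]) # file tag, foot z
d=np.load(f"scene{tag}.npz");I=d["I"];P=cloud("scene",d["D"])
a=np.radians(8);ex=np.array([np.cos(a),np.sin(a)]);ey=np.array([-ex[1],ex[0]]);S=np.array([.5983,.1612])
L=np.stack([(P[...,:2]-S)@ex,(P[...,:2]-S)@ey,P[...,2]],-1)
m=(abs(L[...,0])<.02)&(abs(L[...,1])<.03)&(L[...,2]>C-.005)&(L[...,2]<C+.075)
print(m.sum())
for z in np.arange(C,C+.07,.01):
    k=m&(abs(L[...,2]-z)<.005);q=L[k]*1000
    if len(q)<5: continue
    f=q[q[:,1]>-8]
    print(round(z,3),len(q),"face x med",np.median(f[:,0]).round(1) if len(f) else None,"x min/max",np.percentile(q[:,0],[2,98]).round(1),"y min/max",np.percentile(q[:,1],[2,98]).round(1))
v,u=np.nonzero(m);print("pix rows",v.min(),v.max(),"cols",u.min(),u.max())
E
python3 f.py 2 .2016
python3 - <<'E'
from h import *
a=np.radians(8);ex=np.array([np.cos(a),np.sin(a)]);ey=np.array([-ex[1],ex[0]]);S=np.array([.5983,.1612])
for n,(u,v) in dict(A=(372,356),B=(388,361),C=(430,326)).items():
    p=ray("scene",268+(u-1.5)/4,68+(v-1.5)/4,.2016)[:2]-S;print(n,p@ex*1000,p@ey*1000)
# collar outer corners and inner hole in the same picture
for n,(u,v) in dict(l=(342,421),b=(386,449),r=(447,391),t=(402,362)).items():
    p=ray("scene",268+(u-1.5)/4,68+(v-1.5)/4,.16)[:2]-S;print(n,p@ex*1000,p@ey*1000)
E
```

```text
521
0.202 42 face x med 4.0 x min/max [-5.4  4.9] y min/max [-15.4  13.2]
0.212 66 face x med 4.2 x min/max [-4.1  5. ] y min/max [-16.1  13.8]
0.222 64 face x med 4.2 x min/max [-4.5  5.2] y min/max [-16.1  12. ]
0.232 63 face x med 4.4 x min/max [-4.6  5.2] y min/max [-16.1  12.8]
0.242 74 face x med 4.1 x min/max [-4.6  5.2] y min/max [-16.4  13.4]
0.252 69 face x med 4.2 x min/max [-3.9  5. ] y min/max [-16.1  13. ]
0.262 70 face x med 4.1 x min/max [-4.6  5. ] y min/max [-16.6  13.5]
0.272 73 face x med 4.2 x min/max [-5.   5.2] y min/max [-16.2  11.2]
pix rows 117 159 cols 360 378
A -2.999507273250441 -15.848972924993681
B 3.9049019183407063 -13.982430504948708
C 5.486374737763738 14.002944804832627
l -12.142885689252054 -20.446391698962827
b 12.499512672628256 -21.583573539746432
r 13.056444657371765 23.450452014137728
t -12.91955985530085 25.40618975648468
```

send_rows(targets=[[[0.002,0.0004,0.01],[0,0,0.1],1],[[0,0,0.01],[0,0,0],1],[[0,0,0.005],[0,0,0],1],[[0,0,0],[0,0,0],1]])

```text
time_s: 13.0
position: [0.5981, 0.1623, 0.4434]
tool_rot: [0.0, 0.656, 0.755, 0.001]
contact_force: [0.1, -0.3, -0.0]
finger_gap: 0.0101
```

```bash
python3 go.py .5983 .1614 .225 98
python3 - <<'E'
from h import *
I,D=grab_frame("scene");np.savez("scene3.npz",I=I,D=D)
cv2.imwrite("pics/scene3.png",cv2.resize(I[110:200,310:430,::-1],None,fx=6,fy=6,interpolation=cv2.INTER_CUBIC))
E
python3 f.py 3 .176
```

```text
t 13.0 pos [0.5981 0.1623 0.4434] f [ 0.1 -0.3 -0. ] gap 0.0101
shift mm [-1.  -0.  51.4] turn deg [ 0.1  -0.01  0.05] shift in target axes [-1.   0.1 51.4]
477
0.176 43 face x med 5.1 x min/max [-2.5  5.8] y min/max [-13.2  15.8]
0.186 57 face x med 5.1 x min/max [-3.7  5.5] y min/max [-13.5  15.6]
0.196 57 face x med 5.1 x min/max [-4.5  5.8] y min/max [-13.3  16.1]
0.206 63 face x med 5.2 x min/max [-3.3  5.7] y min/max [-13.4  15.9]
0.216 65 face x med 5.1 x min/max [-4.1  5.8] y min/max [-13.8  15.1]
0.226 62 face x med 5.0 x min/max [-4.   5.9] y min/max [-12.9  15.9]
0.236 71 face x med 4.9 x min/max [-4.5  5.6] y min/max [-13.3  15.8]
0.246 59 face x med 5.1 x min/max [-3.7  5.7] y min/max [-13.3  12.5]
pix rows 130 169 cols 361 378
```

View pics/scene3.png

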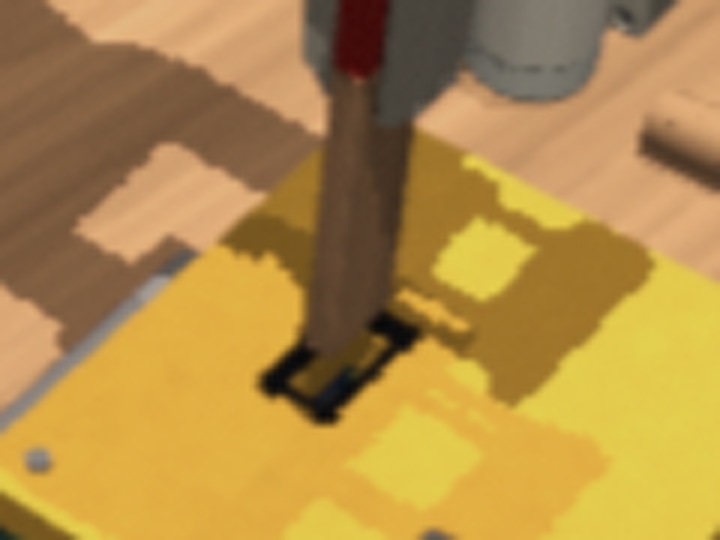

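send_rows(targets=[[[-0.0004,-0.0002,0.005],[0,0,0],1],[[0,0,0.005],[0,0,0],1],[[0,0,0.004],[0,0,0],1],[[0,0,0.003],[0,0,0],1]])

```text
time_s: 13.45
position: [0.5981, 0.162, 0.4263]
tool_rot: [0.001, 0.656, 0.755, 0.001]
contact_force: [-0.3, -0.3, -0.7]
finger_gap: 0.0098
```

```bash
python3 go.py .5983 .1616 .2293 98
```

```text
t 13.45 pos [0.5981 0.162  0.4263] f [-0.3 -0.3 -0.7] gap 0.0098
shift mm [-0.5  0.  30. ] turn deg [ 0.21 -0.02  0.06] shift in target axes [-0.5  0.1 30. ]
```

send_rows(targets=[[[0,0,0.003],[0.2,0,0],1],[[0,0,0.003],[0,0,0],1],[[0,0,0.003],[0,0,0],1]])

```text
time_s: 13.75
position: [0.5981, 0.1621, 0.4173]
tool_rot: [0.0, 0.656, 0.755, 0.0]
contact_force: [-0.4, -0.4, -0.5]
finger_gap: 0.0098
```

```bash
python3 go.py .5983 .1616 .2293 98
```

```text
t 13.75 pos [0.5981 0.1621 0.4173] f [-0.4 -0.4 -0.5] gap 0.0098
shift mm [-0.5  0.1 21. ] turn deg [ 0.05 -0.02  0.07] shift in target axes [-0.5  0.1 21. ]
```

Foot is about 14 mm below the rim, inside the walls, with no contact force. Continuing.

send_rows(targets=[[[0,0,0.003],[0,0,0],1],[[0,0,0.003],[0,0,0],1],[[0,0,0.003],[0,0,0],1],[[0,0,0.003],[0,0,0],1]])

```text
time_s: 14.15
position: [0.5982, 0.1621, 0.4038]
tool_rot: [0.0, 0.656, 0.755, 0.0]
contact_force: [0.2, 0.2, -0.4]
finger_gap: 0.01
```

```bash
python3 go.py .5983 .1616 .2293 98
```

```text
t 14.15 pos [0.5982 0.1621 0.4038] f [ 0.2  0.2 -0.4] gap 0.01
shift mm [-0.5  0.1  7.5] turn deg [ 0.03 -0.02  0.06] shift in target axes [-0.5  0.1  7.5]
```

send_rows(targets=[[[0,0,0.003],[0,0,0],1],[[0,0,0.003],[0,0,0],1],[[0,0,0.001],[0,0,0],1],[[0,0,0],[0,0,0],1],[[0,0,0],[0,0,0],1]])

```text
time_s: 14.65
position: [0.5982, 0.1621, 0.3957]
tool_rot: [-0.0, 0.656, 0.755, 0.0]
contact_force: [-0.1, 0.3, -1.3]
finger_gap: 0.0098
```

```bash
python3 go.py .5983 .1616 .2293 98
python3 - <<'E'
from m import *
I,D=grab_frame("scene");cv2.imwrite("pics/scene4.png",cv2.resize(I[60:380,180:500,::-1],None,fx=1.8,fy=1.8))
P=cloud("scene",D);H=cv2.cvtColor(I,cv2.COLOR_RGB2HSV);h,s=H[...,0].astype(int),H[...,1]
m=win(((h<6)|(h>174))&(s>150),60,180,340,400)&(P[...,2]>.17)
print("red z range",np.percentile(P[m][:,2],[1,99]))
print(sensors.state()["joint_vel"].round(4))
E
```

```text
t 14.65 pos [0.5982 0.1621 0.3957] f [-0.1  0.3 -1.3] gap 0.0098
shift mm [-0.5  0.1 -0.6] turn deg [ 0.   -0.02  0.06] shift in target axes [-0.5  0.1 -0.6]
red z range [0.22735044 0.260835  ]
[ 0.0006 -0.001  -0.0015  0.0008 -0.0003 -0.0002]
```

View pics/scene4.png

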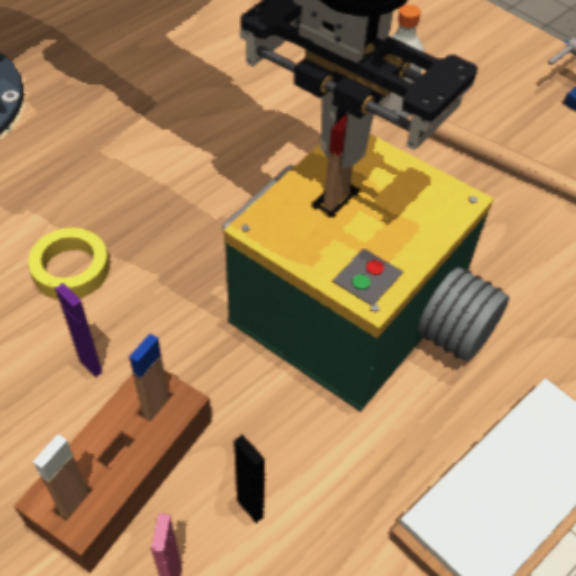

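The scene shows the slat upright in the slot at crop (335,195), with the drawer shut and the white and blue slats still in the rack. The red band's lower edge at z 0.227 puts the foot at about 0.125, or 35 mm below the rim.

```bash
python3 -c "from h import *; print(job_done())"
```

```text
the job is handed in; nothing more can be done
None
```

I pushed the drawer home, took the red-tipped slat from the rack and lowered it through the slot. I handed the job in at about 14.7 s with the slat still gripped; no verdict was reported.

- **Drawer:** a top-view check after the push had the handle about 95 mm in front of the slot, against 96 mm for fully home. It had been about 45 mm open. The last picture still shows it shut.
- **Slat:** the fingers hold it 9.8 mm apart. The foot is about 35 mm below the rim by both the arm's pose and the camera depth. It is upright and at rest. By the arm's pose it is within about 1 mm of the slot's axis.
- **Drum:** the foot stays about 28 mm above it, and I saw no contact force while lowering the slat.
- **Other slats:** the white and blue ones still stand in the rack in the last picture.
- **Disagreements:** the two cameras differed by about 1 mm on the slot's position along y, so I aimed between them. During the last push on the drawer I read about 19 N along the push and 16 N upward, within the limits; both were gone after backing off.

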